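# Load a parts tin through a sprung gate into a stock lane

## Robot

A 6-joint arm with a two-finger parallel gripper is mounted at the origin on a cart in front of the work surface, level with it; the furniture and walls round the work are solid. World frame = base frame: x ahead of the robot, y to its left, z up, the work surface at z = 0. Lengths are in m, angles in rad, forces in N, time in s.
With the tool pointing down it reaches from about 0.35 to 0.85 m from the base axis. Payload 8.1 kg.
Tool frame: the origin (TCP) lies at the very end of the fingers, on their centre line; the grasp point (between the pads) lies robot.hold_point_z behind it (robot.hold_point_z is the distance from the TCP to the grasp point, in m); z points along the fingers, y is the direction in which the jaws open and shut (so a half turn about z gives the same grasp; the last joint's range is limited). The gripper opens to 93 mm and grips with 3 to 60 N. Pads are 15 mm wide; open, the fingers measure 128 mm over their backs; the gripper's body (75 mm by 188 mm) begins 65 mm behind the grasp point.
Start: joints at [-0.085, 0.13, 1.488, -0, 1.523, -0.085], TCP at [0.6, 0, 0.219] pointing down, gripper open.
Joint ranges: [-2.96, 2.96], [-0.89, 2.26], [0.02, 2.5], [-1.34, 4.48], [0, 2.73], [-2.66, 2.66]. Speed limits (rad/s): [2.39, 2.39, 2.79, 3.14, 3.14, 3.14].

## Interface

Orientations are given as a rotation vector (axis times angle).
In Python, from plant import robot, cams gives the robot as it stands. The module is installed in compiled form; this text tells all that it offers.
- The arm moves only by the tool step_arm, never from a script. Its argument "deltas" is a list of rows, each an object with "offset": the shift along the tool's x, y, z in cm, a list of three; "roll": the turn about the tool's z in rad. In form: [{"offset": [x, y, z], "roll": roll}, ...]. A call has 1 to 12 rows; each row shifts and turns the commanded pose from where the row before left it, along the tool's axes as they then stand; what a row does not reach is not made up. A row lasts 1/8 s, in which the tool goes at most 62.5 mm and 10.7 degrees, less where a joint would pass 70% of its speed; a pose out of reach is approached as far as the arm can. A call with a gripper value outside its range is refused whole. "fingers" is the finger opening in cm, from 0 to 9.3, set as the call begins (left out, the last holds). The fingers move at their own pace and stop on an object; "grip_force" is the grip in N (left out, the last holds). Time passes only in rows, so rows that do not move let the fingers close. It gives the time, the measured TCP pose, the force and the opening at its end, in the units of the state.
- robot.read_state(): the state, without advancing time (a new reading comes with each control period).
- cams.read_camera(name): name is "scene" or "side" or "wrist"; returns a dict with "pixels" (384x512x3 uint8, red, green, blue), "fx", "fy", "cx", "cy" (pixels), "extrinsics" (4x4, takes a point from world to camera coordinates). Camera axes: x right, y down, z forward; pixel columns grow to the right and rows downward; lengths in m; the calibration is good to about 2 mm. The wrist camera is an equidistant fisheye: a pixel r from the principal point sees the ray r / f radians off the axis. A picture is of the moment at which its call begins. There is no depth.
- robot.close_job(): hands the job in, once; it reports no verdict.
Trained networks look in a picture, given as the dict that the camera call returned (one of the last four; its "shot" number tells which), for a name from the list of things; names that differ only in an ending like _2 or _b are one class to them, and where a whole thing is asked for, a point or a joint stands for the part that bears it (a point fixed in the world has none). Each returns a list of dicts, best first, with "score" (0 to 1); they miss things now and then, are a little off and sometimes report something else, mostly with a low value. They report only what shows in the picture. A call takes as long as a camera call. They do not tell look-alikes from the thing itself.
- cams.boxes_of(picture, thing): "xy" ([column, row] in pixels, amid what is visible of it).
- cams.silhouettes(picture, thing): "mask" (384x512 bool, what is visible of it) and "xy" ([column, row] in pixels, amid what is visible of it).
- cams.pinpoint(picture, thing): "xy" ([column, row] in pixels: a listed point, or the origin of a listed thing).
The state is a dict: "t": time; "q": joint angles; "dq": joint speeds; "joint_torque": joint torques, N m; "tool_pos": TCP position; "orientation": TCP orientation; "force": force on the tool from outside, world axes, zero at the start; "wrist_torque": the same for the moment, N m; "opening": finger opening in m.
Only numpy, scipy, OpenCV 4.12 (cv2) and the standard library are available. Lean on these libraries where they do the work, as an engineer would, in place of code of your own. Each camera call takes 0.05 s, during which the arm holds its last target. There are 200 camera calls.

## Task

Stand the small slip-lid tin lengthwise in the open entry of the stock lane, then slide it along the lane floor through the sprung gate (do not lift it past the gate) and on until you feel it bear on the sprung pad of the end stop. Press it there for a moment with about 6 N and never more than 15 N, then draw back and clear of the lane so that the gate swings fully shut behind the tin; leave the tin lying in the lane and everything else where it is.

Things in the scene. Friction and masses are not known exactly. Their poses are not given: they have to be found in the camera images.
- tin_center (a point): Centre (half-way up) of the loose tin: small plain rectangular box with a slip lid that stays on, 46 mm (its x) by 62 mm (its y) by 32 mm high, about 0.12 kg. It stands upright on the table right of the lane, near the slim case, which is only 18 mm tall. Grasp it across the 46 mm.
- lane: The stock lane, fixed to the table: plywood base 345 x 112 mm, top face 4 mm above the table, from x = -110 to +235 mm. Origin on the table under the middle of the gate; x runs along the lane in the push direction (entry at negative x, end stop at positive x), y to the left of that, z up. The tin travels with its 62 mm along x. Lane numbers below are in this frame.
- lane_entry (a point): On the lane floor (4 mm above the table) in the middle of the entry, at lane x = -52 mm; axes as the lane's. The entry is open: only two lips 5 mm high, 55 narrowing to 51 mm apart inside, flared to 70 mm at the mouth (x = -108). Stand the tin here.
- lane_channel (a point): On the lane floor in the channel past the gate, at lane x = +110 mm. Open above, 51 mm wide inside; the wall on the -y side has its top 20 mm above the table, the rail on the +y side 12 mm, so the tin, whose top is then at 36 mm, stands at least 16 mm proud of them. The opened gate swings over the low rail.
- gate_pin (a point): Foot of the gate's upright hinge pin, on the lane floor at lane x = 0, y = +42 mm; the pin is 44 mm high over the table. Across the lane a strike post at x = -5, y = -33 mm is 38 mm high. Fingers astride the tin do not fit between them, but shut fingers up to 50 mm wide can follow behind the tin.
- flap (a joint): The gate: a steel flap 69 mm long, 14 to 38 mm above the table. 0 = shut across the lane; grows as it swings to +x, 1.57 = along the lane; never opens to the entry. Sprung shut: 5 to 10 N to push through, then it rubs on the tin's side, and on what follows it, with 2 to 3 N. Shutting, it sweeps 69 mm about its pin: the tin's rear must be past x = 70 mm (it is when on the pad).
- stop: The end stop's fixed foot, origin on the lane floor at lane x = +222 mm. Before it a clamped carriage, set anew each time, bears a sprung pad, 40 mm wide, 6 to 31 mm above the table. The pad's relaxed face is somewhere from lane x = +138 to +183 mm: the reading does not tell, feel for it. It yields 1 mm per 3.5 N, for 6 mm, then is solid; let go, it pushes the tin back.
- slim_case: Bystander: slim rounded case 42 x 76 x 18 mm, loose beside the tin (the two may have changed places); origin under its centre.
- tub: Bystander: small round tub with lid, 34 mm across and 37 mm high, loose on the far side of the lane; origin under its centre.
Not all that is in view belongs to the job. There is more than one size of the part that bears tin_center; the job needs the smallest.

How it is judged:
By the outcome, as a careful person would: the job done as asked, in the order asked, and still so for the second after the job is handed in, with the robot touching nothing.
It also fails if it takes over 61 s, if anything falls off the work surface, if the arm or the gripper's body presses on something with over 40 N, if the wrist force passes 120 N, or if a joint passes its speed limit or range.

## Working session

There is one attempt and no reset: what is moved stays moved. The work goes in short steps, Python scripts to look and compute and a tool call to move; the robot and the scene stay as the last step left them, time stands still between calls to the robot, and variables do not carry over. Pictures are saved under pics/ and viewed, about 8 in all and at most 12, crops included, and the job is handed in when it is done.

Besides the shell and the picture viewer there is one more tool, called after "Emit:" by a JSON object that holds its "fn" and its "kwargs", one argument or row to a line. step_arm: Moves the arm, as the interface text tells. Its arguments: {"type":"object","properties":{"deltas":{"type":"array"},"fingers":{"type":"number"},"grip_force":{"type":"number"}},"required":["deltas"]}

```bash
mkdir -p pics; cat > h.py <<'E'
import numpy as np, cv2
from plant import robot, cams
def ray(p,uv):
    E=np.array(p["extrinsics"]);R,t=E[:3,:3],E[:3,3];a=(uv[0]-p["cx"])/p["fx"];b=(uv[1]-p["cy"])/p["fy"]
    if p.get("fish"):
        r=np.hypot(a,b);s=np.sin(r)/r if r>1e-9 else 1;d=np.array([a*s,b*s,np.cos(r)])
    else: d=np.array([a,b,1.])
    return -R.T@t, R.T@d/np.linalg.norm(d)
def atz(p,uv,z):
    c,d=ray(p,uv);return c+d*(z-c[2])/d[2]
def tri(rays):
    A=0;b=0
    for c,d in rays:
        P=np.eye(3)-np.outer(d,d);A=A+P;b=b+P@c
    X=np.linalg.solve(A,b);return X,[np.linalg.norm(np.cross(X-c,d))*1e3 for c,d in rays]
def proj(p,X):
    E=np.array(p["extrinsics"]);v=E[:3,:3]@X+E[:3,3]
    if p.get("fish"):
        th=np.arctan2(np.hypot(v[0],v[1]),v[2]);k=th/max(1e-9,np.hypot(v[0],v[1]))
        return np.array([p["cx"]+p["fx"]*v[0]*k,p["cy"]+p["fy"]*v[1]*k])
    return np.array([p["cx"]+p["fx"]*v[0]/v[2],p["cy"]+p["fy"]*v[1]/v[2]])
def cam(n):
    p=cams.read_camera(n);p["fish"]=n=="wrist"; return p
def save(p,f): cv2.imwrite("pics/"+f,cv2.cvtColor(p["pixels"],cv2.COLOR_RGB2BGR))
E
python3 - <<'E'
from h import *
np.set_printoptions(precision=3,suppress=True)
print(robot.read_state(),robot.hold_point_z)
ims=[]
for n in ["scene","side","wrist"]:
    p=cam(n); ims.append(p["pixels"]); c,d=ray(p,(p["cx"],p["cy"]));print(n,c,d,p["fx"])
    for th in ["tin_center","lane_entry","lane_channel","gate_pin","stop","slim_case","tub","lane"]:
        z={"tin_center":.016,"lane_entry":.004,"lane_channel":.004,"gate_pin":.004,"stop":.004}.get(th,0)
        try: print(th,[(np.round(r["xy"]),round(r["score"],2),atz(p,r["xy"],z)[:2]) for r in cams.pinpoint(p,th)][:4])
        except Exception as e: print(th,e)
a=np.vstack([np.hstack(ims[:2]),np.hstack([ims[2],ims[2]*0])])
cv2.imwrite("pics/a.png",cv2.cvtColor(cv2.resize(a,(800,600),interpolation=cv2.INTER_AREA),cv2.COLOR_RGB2BGR))
cv2.imwrite("pics/w.png",cv2.cvtColor(cv2.resize(ims[2],(800,600)),cv2.COLOR_RGB2BGR))
E
```

```text
{'t': 0.0, 'q': array([-0.085,  0.131,  1.489,  0.   ,  1.523, -0.085]), 'dq': array([ 0.002, -0.001, -0.002,  0.001,  0.001,  0.002]), 'joint_torque': array([ -0.002, -55.985, -49.176,   0.077,   0.036,  -0.   ]), 'tool_pos': array([0.599, 0.   , 0.218]), 'orientation': array([-2.22 , -2.22 ,  0.002]), 'force': array([-1.138, -1.084, -0.611]), 'wrist_torque': array([-0.002, -0.009, -0.013]), 'opening': 0.09334617229330351} 0.0188
scene [-0.034 -0.697  0.877] [ 0.494  0.547 -0.676] 403.34124370571766
tin_center [(array([335., 242.]), 0.73, array([ 0.621, -0.312])), (array([308., 212.]), 0.68, array([ 0.656, -0.184])), (array([281., 238.]), 0.58, array([ 0.523, -0.2  ]))]
lane_entry [(array([238., 215.]), 0.66, array([ 0.501, -0.04 ]))]
lane_channel [(array([208., 185.]), 0.78, array([0.522, 0.131]))]
gate_pin [(array([217., 211.]), 0.94, array([0.466, 0.016]))]
stop [(array([191., 168.]), 0.79, array([0.534, 0.24 ])), (array([209., 186.]), 0.67, array([0.521, 0.123]))]
slim_case [(array([289., 287.]), 0.91, array([ 0.43 , -0.318]))]
tub [(array([274., 186.]), 0.65, array([ 0.677, -0.
[... 826 characters left out ...]
ray([0.516, 0.019]))]
wrist [0.6   0.082 0.385] [-0.001 -0.295 -0.955] 297.3186396354542
tin_center [(array([208., 293.]), 0.86, array([ 0.518, -0.198])), (array([298., 288.]), 0.78, array([ 0.656, -0.188])), (array([272., 343.]), 0.63, array([ 0.62 , -0.309])), (array([204.,  69.]), 0.56, array([0.531, 0.124]))]
lane_entry [(array([189., 191.]), 0.64, array([ 0.502, -0.037]))]
lane_channel [(array([203.,  68.]), 0.84, array([0.526, 0.126]))]
gate_pin []
stop []
slim_case [(array([171., 335.]), 0.91, array([ 0.436, -0.315]))]
tub [(array([319., 172.]), 0.72, array([ 0.679, -0.011])), (array([205.,  67.]), 0.27, array([0.529, 0.128]))]
lane [(array([196., 150.]), 0.74, array([0.514, 0.019]))]
```

View pics/a.png

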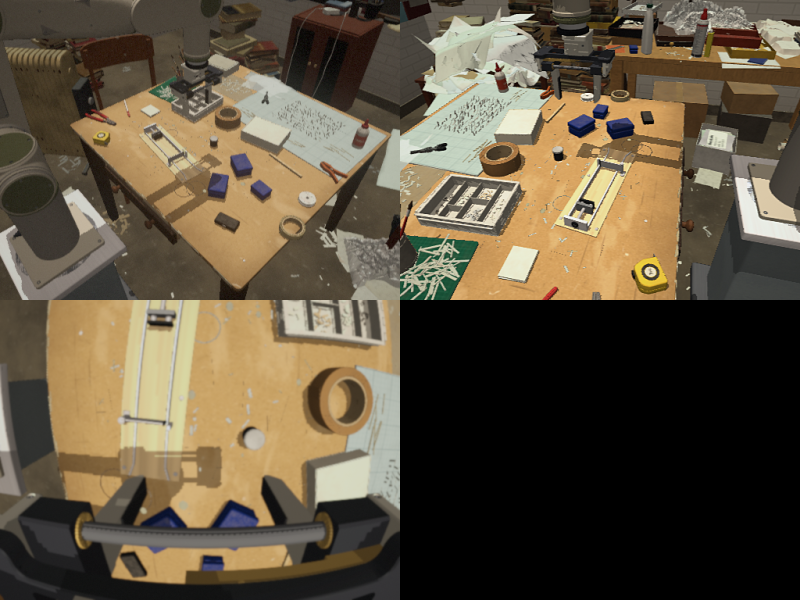

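The image shows the lane running about along world +y (gate near px (145,420) in the wrist tile) and three blue tins. The smallest is the one at about (0.62, -0.31). I'll move near it and look again.

Emit:
{"fn": "step_arm", "kwargs": {
  "deltas": [
    {"offset": [-4.2,0.25,0],"roll": 0},
    {"offset": [-4.2,0.25,0],"roll": 0},
    {"offset": [-4.2,0.25,0],"roll": 0},
    {"offset": [-4.2,0.25,0],"roll": 0},
    {"offset": [-4.2,0.25,0],"roll": 0},
    {"offset": [-4.2,0.25,0],"roll": 0},
    {"offset": [-4.2,0.25,0],"roll": 0},
    {"offset": [-4.2,0.25,0],"roll": 0},
    {"offset": [0,0,0],"roll": 0}
  ]
}}

```text
t: 2.48
tool_pos: [0.6191, -0.3391, 0.2178]
orientation: [-2.225, -2.217, 0.001]
force: [0.0, 0.1, 0.0]
opening: 0.0927
```

```bash
python3 - <<'E'
from h import *
np.set_printoptions(precision=4,suppress=True)
s=robot.read_state();print(s["t"],s["tool_pos"],s["orientation"])
ims=[]
for n in ["wrist","scene","side"]:
    p=cam(n); ims.append(p["pixels"])
    for r in cams.silhouettes(p,"tin_center"):
        m=r["mask"].astype(np.uint8)
        cs=max(cv2.findContours(m,0,2)[0],key=cv2.contourArea)
        pts=np.array([atz(p,c[0],.032)[:2] for c in cs],np.float32)
        print(n,r["xy"],round(r["score"],2),m.sum(),cv2.minAreaRect(pts*1000), atz(p,r["xy"],.016))
    print([(r["xy"],r["score"]) for r in cams.pinpoint(p,"tin_center")])
b=[cv2.resize(ims[0],(800,600))]
cv2.imwrite("pics/b.png",cv2.cvtColor(b[0],cv2.COLOR_RGB2BGR))
E
```

```text
2.475 [ 0.6191 -0.3391  0.2178] [-2.2251 -2.2172  0.0013]
wrist [288.8, 41.1] 0.9 3752 ((655.2314453125, -182.2530517578125), (88.1532211303711, 64.20511627197266), 62.27610778808594) [ 0.6537 -0.1816  0.016 ]
wrist [258.5, 141.5] 0.76 1955 ((617.61767578125, -308.9501647949219), (61.58930206298828, 46.798744201660156), 85.25408935546875) [ 0.6163 -0.3076  0.016 ]
wrist [176.7, 52.2] 0.72 3758 ((517.8250732421875, -197.32315063476562), (87.97189331054688, 70.56658935546875), 34.58230972290039) [ 0.5151 -0.1912  0.016 ]
[([287.8, 41.3], 0.93), ([258.1, 144.2], 0.88), ([179.8, 54.8], 0.81)]
scene [279.9, 240.6] 0.73 741 ((512.725341796875, -200.7942352294922), (116.68069458007812, 67.372314453125), 33.052242279052734) [ 0.5145 -0.2037  0.016 ]
scene [307.7, 209.0] 0.72 663 ((649.1727294921875, -187.61480712890625), (115.26806640625, 75.28433227539062), 61.85591125488281) [ 0.6641 -0.174   0.016 ]
scene [335.1, 241.6] 0.69 439 ((609.8416137695312, -315.0242004394531), (70.78741455078125, 67.91902923583984), 89.19081115722656) [ 0.6234 -0.3108  0.016 ]
[([308.0, 209.4], 0.96), ([278.1, 239.2], 0.78), ([334.4, 240.5], 0.72), ([193.6, 171.1], 0.18)]
side [280.9, 161.7] 0.76 775 ((518.2794189453125, -180.64146423339844), (108.1448745727539, 115.51477813720703), 35.470401763916016) [ 0.5242 -0.2165  0.016 ]
side [258.5, 141.4] 0.7 268 ((613.97216796875, -283.19097900390625), (53.03391647338867, 104.07644653320312), 3.95934796333313) [ 0.6138 -0.318   0.016 ]
side [231.2, 159.9] 0.65 730 ((652.26611328125, -171.00677490234375), (122.39756774902344, 104.48004913330078), 62.71379470825195) [ 0.6633 -0.1953  0.016 ]
side [269.0, 212.7] 0.53 265 ((501.1778259277344, 27.303401947021484), (31.391929626464844, 77.24564361572266), 77.82059478759766) [0.5074 0.0119 0.016 ]
[([230.5, 157.7], 0.98), ([281.9, 161.7], 0.64), ([258.5, 144.7], 0.63)]
```

View pics/b.png

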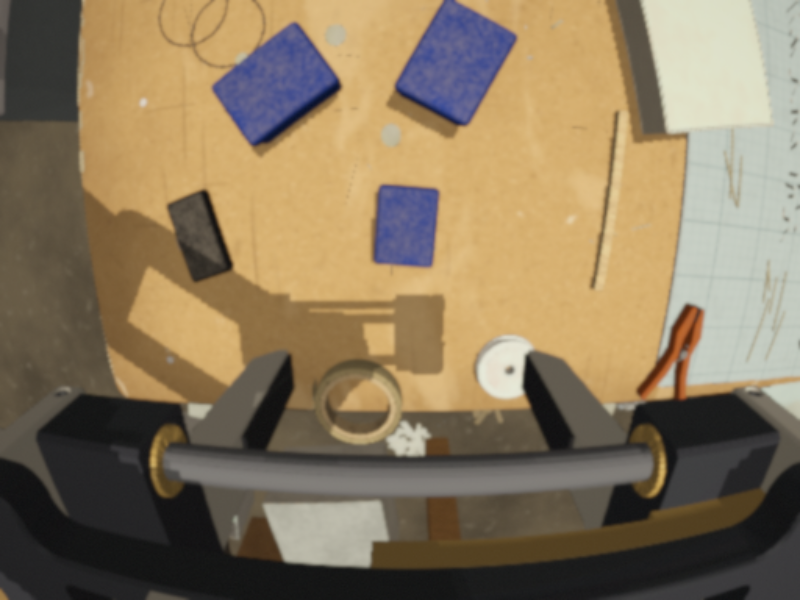

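The wrist view shows the smallest tin at about (407,225) in the enlarged picture, clear of the other tins. Its top-face fit is 61.6 x 46.8 mm at (0.618, -0.309) with the long axis at 85°. That matches the stated tin, and the triangulated centre will check its height.

Emit:
{"fn": "step_arm", "kwargs": {
  "deltas": [
    {"offset": [3.0,-0.15,0],"roll": 0.079},
    {"offset": [0,0,4],"roll": 0},
    {"offset": [0,0,4],"roll": 0},
    {"offset": [0,0,4],"roll": 0},
    {"offset": [0,0,3.8],"roll": 0},
    {"offset": [0,0,0],"roll": 0}
  ],
  "fingers": 9.0,
  "grip_force": 15
}}

```text
t: 3.68
tool_pos: [0.6157, -0.3039, 0.0564]
orientation: [-2.301, -2.127, 0.003]
force: [0.1, -0.3, 0.0]
opening: 0.0903
```

```bash
python3 - <<'E'
from h import *
np.set_printoptions(precision=4,suppress=True)
s=robot.read_state();print(s["t"],s["tool_pos"],s["orientation"])
R=[];best=None
for n in ["scene","side","wrist"]:
    p=cam(n)
    L=[(r["xy"],r["score"],atz(p,r["xy"],.016)[:2]) for r in cams.pinpoint(p,"tin_center")]
    L=sorted(L,key=lambda l:np.hypot(*(l[2]-[.617,-.309])));print(n,L[:1])
    if L: R.append(ray(p,L[0][0]))
print(tri(R),tri(R[:2]))
for r in cams.silhouettes(p,"tin_center"):
    cs=max(cv2.findContours(r["mask"].astype(np.uint8),0,2)[0],key=cv2.contourArea)
    print(r["xy"],r["score"],cv2.minAreaRect(np.array([atz(p,c[0],.032)[:2]*1000 for c in cs],np.float32)))
cv2.imwrite("pics/c.png",cv2.cvtColor(p["pixels"],cv2.COLOR_RGB2BGR))
E
```

```text
3.675 [ 0.6157 -0.3039  0.0564] [-2.3014 -2.1275  0.0035]
scene [([334.3, 240.4], 0.74, array([ 0.6252, -0.3065]))]
side [([257.2, 143.4], 0.72, array([ 0.6147, -0.3049]))]
wrist [([259.1, 211.9], 0.67, array([ 0.619 , -0.3085]))]
(array([ 0.6189, -0.3078,  0.0172]), [np.float64(4.299802168728521), np.float64(4.481231756977144), np.float64(0.23470485235326446)]) (array([ 0.6188, -0.3077,  0.0172]), [np.float64(4.389284097211141), np.float64(4.3892840972111244)])
[110.0, 81.5] 0.82 ((516.9868774414062, -196.59671020507812), (93.07260131835938, 73.3869857788086), 33.31364440917969)
[256.9, 211.7] 0.69 ((617.9058837890625, -306.4538269042969), (67.54197692871094, 46.2073860168457), 85.6356430053711)
[295.8, 45.8] 0.55 ((656.3082885742188, -181.24671936035156), (88.07148742675781, 66.11824798583984), 62.2818603515625)
```

View pics/c.png

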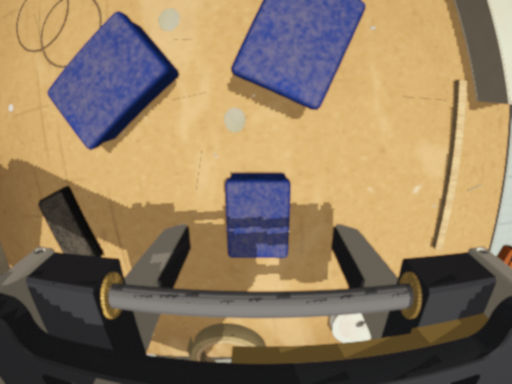

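The tin at (258,212) is aligned and centred between the fingers, and its triangulated centre height is 17 mm. Next I'll descend and grip.

Emit:
{"fn": "step_arm", "kwargs": {
  "deltas": [
    {"offset": [-0.45,0.2,1.5],"roll": 0},
    {"offset": [0,0,1.6],"roll": 0},
    {"offset": [0,0,1.5],"roll": 0},
    {"offset": [0,0,0],"roll": 0}
  ]
}}

```text
t: 4.53
tool_pos: [0.6182, -0.3095, 0.0114]
orientation: [-2.304, -2.129, 0.002]
force: [-0.8, -0.6, -0.5]
opening: 0.09
```

Emit:
{"fn": "step_arm", "kwargs": {
  "deltas": [
    {"offset": [0,0,0],"roll": 0},
    {"offset": [0,0,0],"roll": 0},
    {"offset": [0,0,0],"roll": 0},
    {"offset": [0,0,0],"roll": 0},
    {"offset": [0,0,0],"roll": 0},
    {"offset": [0,0,0],"roll": 0}
  ],
  "fingers": 4.0,
  "grip_force": 15
}}

```text
t: 5.28
tool_pos: [0.6201, -0.3107, 0.0149]
orientation: [2.307, 2.132, -0.0]
force: [-1.6, 0.1, 2.8]
opening: 0.0461
```

Emit:
{"fn": "step_arm", "kwargs": {
  "deltas": [
    {"offset": [0,0,-3],"roll": 0},
    {"offset": [0,0,-4],"roll": 0},
    {"offset": [0,0,-4],"roll": 0},
    {"offset": [3.4,-2.7,0],"roll": 0},
    {"offset": [3.4,-2.7,0],"roll": 0},
    {"offset": [3.4,-2.7,0],"roll": 0},
    {"offset": [3.4,-2.7,0],"roll": 0},
    {"offset": [3.4,-2.6,0],"roll": 0},
    {"offset": [0,0,0],"roll": 0},
    {"offset": [0,0,0],"roll": 0}
  ]
}}

```text
t: 6.52
tool_pos: [0.5005, -0.1309, 0.125]
orientation: [2.306, 2.132, 0.001]
force: [-0.2, 0.2, -1.2]
opening: 0.0464
```

```bash
python3 - <<'E'
from h import *
from scipy.optimize import least_squares
np.set_printoptions(precision=4,suppress=True)
s=robot.read_state();print(s["t"],s["tool_pos"],s["orientation"],s["opening"],s["force"])
L={"lane_entry":(-52,0,4),"lane_channel":(110,0,4),"gate_pin":(0,42,4),"stop":(222,0,4),"lane":(0,0,0)}
obs=[]
def W(x,P):
    c,sn=np.cos(x[2]),np.sin(x[2]);P=np.array(P)/1e3
    return np.array([x[0]+c*P[0]-sn*P[1],x[1]+sn*P[0]+c*P[1],P[2]])
x0=[.512,.014,np.radians(84.3)]
for n in ["wrist","scene","side"]:
  for k in range(2):
    p=cam(n)
    for th,P in L.items():
        for r in cams.pinpoint(p,th)[:3]:
            if np.linalg.norm(atz(p,r["xy"],P[2]/1e3)-W(x0,P))<.03: obs.append((n,th,P,ray(p,r["xy"])));break
    if n=="wrist": save(p,"d.png");pw=p
def res(x,z=0):
    o=[]
    for n,th,P,(c,d) in obs:
        v=W(x,P)-c; o+=list(np.cross(v,d)*1e3*(2 if n=="wrist" else 1))
    return np.array(o)
f=least_squares(res,x0,loss="soft_l1",f_scale=3)
print(f.x,np.degrees(f.x[2]))
for o in obs: print(o[:2], np.linalg.norm(np.cross(W(f.x,o[2])-o[3][0],o[3][1]))*1e3)
I=cv2.resize(pw["pixels"],None,fx=1.5,fy=1.5)
for P in [(-108,35,9),(-108,-35,9),(0,42,44),(-5,-33,38),(-110,56,4),(-110,-56,4),(235,-56,4),(0,-25.5,20),(0,25.5,12),(110,-25.5,20),(110,25.5,12),(-52,0,4),(0,0,0)]:
    u=proj(pw,W(f.x,P))*1.5;cv2.circle(I,(int(u[0]),int(u[1])),3,(255,0,0),1)
cv2.imwrite("pics/d.png",cv2.cvtColor(I,cv2.COLOR_RGB2BGR))
E
```

```text
6.525 [ 0.5005 -0.1309  0.125 ] [2.3061 2.1316 0.0006] 0.046387177869342724 [-0.2239  0.1523 -1.2058]
[0.5136 0.018  1.4665] 84.02528753467598
('wrist', 'lane_entry') 0.48203841636538763
('wrist', 'lane') 1.9768047367645334
('wrist', 'lane_entry') 5.477179728946023
('wrist', 'gate_pin') 3.243052667854059
('wrist', 'lane') 3.8327271125339473
('scene', 'lane_entry') 5.215260909379503
('scene', 'lane_channel') 10.51881898720965
('scene', 'gate_pin') 9.176616215290581
('scene', 'stop') 7.946745360848934
('scene', 'lane') 1.1509981758520371
('scene', 'lane_entry') 5.824586150519262
('scene', 'lane_channel') 6.9170299317254855
('scene', 'gate_pin') 3.5549017822838715
('scene', 'stop') 3.853945776581757
('scene', 'lane') 4.199443174566816
('side', 'lane_entry') 5.998753660465628
('side', 'lane_channel') 6.838159581538212
('side', 'gate_pin') 4.211723163014938
('side', 'stop') 2.0060668502521
('side', 'lane') 4.774289056637038
('side', 'lane_entry') 4.279924502509716
('side', 'lane_channel') 3.503513148849316
('side', 'gate_pin') 5.906296683376086
('side', 'stop') 1.3872027813159007
('side', 'lane') 0.6464492425413593
```

View pics/d.png

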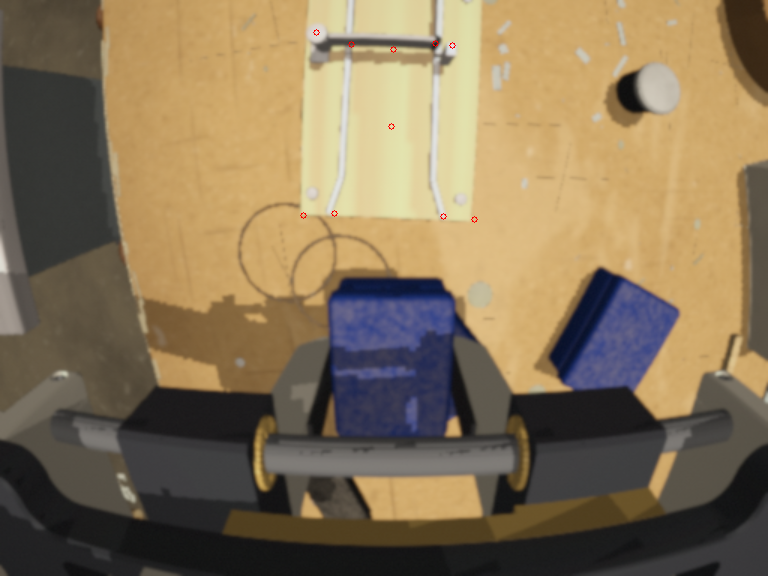

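The overlay of the fitted lane falls on the plate corners, lip ends, pin and post within about 2 px (1–2 mm). Lane: origin (0.5136, 0.018), 84.0°. I'll move above the entry.

Emit:
{"fn": "step_arm", "kwargs": {
  "deltas": [
    {"offset": [3.2,0,0],"roll": 0},
    {"offset": [3.2,0,0],"roll": 0},
    {"offset": [3.1,0,0],"roll": 0.0255},
    {"offset": [0,0,4],"roll": 0},
    {"offset": [0,0,3.5],"roll": 0},
    {"offset": [0,0,0],"roll": 0},
    {"offset": [0,0,0],"roll": 0},
    {"offset": [0,0,0],"roll": 0}
  ]
}}

```text
t: 9.32
tool_pos: [0.509, -0.0363, 0.0517]
orientation: [2.333, 2.1, 0.003]
force: [-1.3, 0.1, -2.4]
opening: 0.0465
```

```bash
cat >> h.py <<'E'
LX=[.5136,.018,np.radians(84.03)]
def W(x,P):
    c,sn=np.cos(x[2]),np.sin(x[2]);P=np.array(P)/1e3
    return np.array([x[0]+c*P[0]-sn*P[1],x[1]+sn*P[0]+c*P[1],P[2]])
def toL(X,x=LX):
    c,sn=np.cos(x[2]),np.sin(x[2]);d=np.array(X[:2])-x[:2]
    return np.array([c*d[0]+sn*d[1],-sn*d[0]+c*d[1]])*1e3
def tcp():
    s=robot.read_state();o=s["orientation"]
    print("t",s["t"],"pos",np.round(s["tool_pos"],4),"lane mm",np.round(toL(s["tool_pos"]),1),"ang",round(np.degrees(2*np.arctan2(o[1],o[0]))%180,2),"F",np.round(s["force"],1),"open",round(s["opening"],4))
E
python3 - <<'E'
from h import *
tcp()
p=cam("wrist")
for r in cams.silhouettes(p,"tin_center"):
    cs=max(cv2.findContours(r["mask"].astype(np.uint8),0,2)[0],key=cv2.contourArea)
    z=.032+robot.read_state()["tool_pos"][2]-.0147
    m=cv2.minAreaRect(np.array([atz(p,c[0],z)[:2]*1000 for c in cs],np.float32));print(r["xy"],r["score"],m,toL(np.array(m[0])/1e3))
I=cv2.resize(p["pixels"],None,fx=1.5,fy=1.5)
for P in [(-108,35,9),(-108,-35,9),(0,42,44),(-5,-33,38),(-110,56,4),(-110,-56,4),(235,-56,4),(235,56,4),(110,-25.5,20),(110,25.5,12),(-52,25.5,9),(-52,-25.5,9),(-21,23,4),(-21,-23,4),(-21,23,66),(-21,-23,66)]:
    u=proj(p,W(LX,P))*1.5;cv2.circle(I,(int(u[0]),int(u[1])),3,(255,0,0),1)
cv2.imwrite("pics/e.png",cv2.cvtColor(I,cv2.COLOR_RGB2BGR))
E
```

```text
t 9.325 pos [ 0.509  -0.0363  0.0517] lane mm [-54.5  -1.1] ang 84.0 F [-1.3  0.1 -2.4] open 0.0465
[262.7, 233.4] 0.92 ((509.7091979980469, -30.94525146484375), (67.88755798339844, 46.310264587402344), 83.8326187133789) [-49.08446984  -1.22098374]
[295.6, 332.6] 0.56 ((522.8530883789062, -104.68421173095703), (25.03363609313965, 43.28550338745117), 82.08500671386719) [-121.05644007  -21.96300912]
[441.2, 314.4] 0.54 ((640.46240234375, -117.43186950683594), (30.257246017456055, 9.234623908996582), 82.96250915527344) [-121.50268438 -140.2603226 ]
```

View pics/e.png

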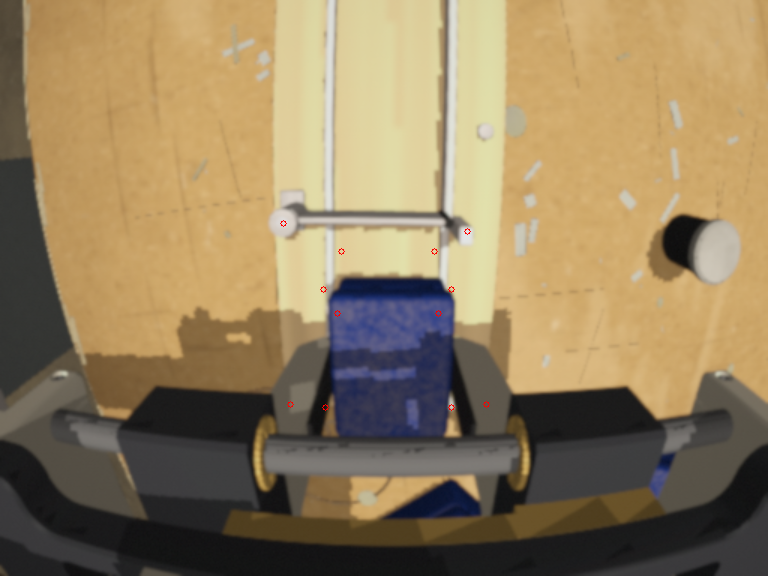

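The lane overlay still fits at the pin (284,220) and post (465,233). The tin sits about 1.3 mm toward -y, so I'll correct that and lower it.

Emit:
{"fn": "step_arm", "kwargs": {
  "deltas": [
    {"offset": [0,-0.13,0],"roll": 0},
    {"offset": [0,0,1.0],"roll": 0},
    {"offset": [0,0,1.0],"roll": 0},
    {"offset": [0,0,0.8],"roll": 0},
    {"offset": [0,0,0],"roll": 0},
    {"offset": [0,0,0],"roll": 0},
    {"offset": [0,0,0],"roll": 0}
  ]
}}

```text
t: 10.3
tool_pos: [0.5066, -0.0358, 0.022]
orientation: [2.334, 2.102, 0.001]
force: [0.2, -0.5, -0.7]
opening: 0.0465
```

Emit:
{"fn": "step_arm", "kwargs": {
  "deltas": [
    {"offset": [0,0,0.3],"roll": 0},
    {"offset": [0,0,0],"roll": 0},
    {"offset": [0,0,0],"roll": 0}
  ]
}}

```text
t: 10.68
tool_pos: [0.5063, -0.0358, 0.0188]
orientation: [2.334, 2.102, 0.0]
force: [0.3, 0.3, 0.6]
opening: 0.0464
```

Emit:
{"fn": "step_arm", "kwargs": {
  "deltas": [
    {"offset": [0,0.12,0.1],"roll": 0},
    {"offset": [0,0,0],"roll": 0},
    {"offset": [0,0,0],"roll": 0}
  ]
}}

```text
t: 11.05
tool_pos: [0.5064, -0.0358, 0.0186]
orientation: [-2.333, -2.101, 0.003]
force: [-10.9, 0.8, 15.0]
opening: 0.0463
```

```bash
python3 - <<'E'
from h import *
tcp()
p=cam("wrist")
for r in cams.silhouettes(p,"tin_center")[:2]:
    cs=max(cv2.findContours(r["mask"].astype(np.uint8),0,2)[0],key=cv2.contourArea)
    m=cv2.minAreaRect(np.array([atz(p,c[0],.036)[:2]*1000 for c in cs],np.float32));print(r["xy"],r["score"],m,toL(np.array(m[0])/1e3))
E
```

```text
t 11.05 pos [ 0.5064 -0.0358  0.0186] lane mm [-54.2   1.5] ang 84.02 F [-10.9   0.8  15. ] open 0.0463
[261.4, 233.4] 0.85 ((507.1658020019531, -30.200660705566406), (67.79743957519531, 46.08064651489258), 83.79267120361328) [-48.6084502    1.38606131]
[436.6, 318.5] 0.61 ((636.4407958984375, -118.03679656982422), (22.439075469970703, 10.103215217590332), 86.82595825195312) [-122.52260872 -136.32344446]
```

On the floor now. I'll ease the press and then release.

Emit:
{"fn": "step_arm", "kwargs": {
  "deltas": [
    {"offset": [0,0,-0.1],"roll": 0},
    {"offset": [0,0,0],"roll": 0},
    {"offset": [0,0,0],"roll": 0}
  ]
}}

```text
t: 11.52
tool_pos: [0.5074, -0.0358, 0.0187]
orientation: [-2.334, -2.102, -0.0]
force: [-0.7, 0.0, 2.5]
opening: 0.0463
```

Emit:
{"fn": "step_arm", "kwargs": {
  "deltas": [
    {"offset": [0,0,0],"roll": 0},
    {"offset": [0,0,0],"roll": 0},
    {"offset": [0,0,0],"roll": 0}
  ],
  "fingers": 6.5
}}

```text
t: 11.9
tool_pos: [0.5074, -0.0359, 0.0186]
orientation: [-2.334, -2.102, 0.0]
force: [1.4, 0.4, 0.2]
opening: 0.0647
```

```bash
python3 - <<'E'
from h import *
tcp()
p=cam("wrist")
for r in cams.silhouettes(p,"tin_center")[:1]:
    cs=max(cv2.findContours(r["mask"].astype(np.uint8),0,2)[0],key=cv2.contourArea)
    m=cv2.minAreaRect(np.array([atz(p,c[0],.036)[:2]*1000 for c in cs],np.float32));print(r["xy"],r["score"],m,toL(np.array(m[0])/1e3))
E
```

```text
t 11.9 pos [ 0.5074 -0.0359  0.0186] lane mm [-54.2   0.6] ang 84.01 F [1.4 0.4 0.2] open 0.0647
[259.8, 235.0] 0.55 ((508.1523132324219, -30.24167251586914), (67.54818725585938, 46.26588821411133), 84.01554107666016) [-48.5466348    0.40063489]
```

The tin stands centred (lane y ≈ +0.4 mm, 84.0°). I'll lift off, go behind it and shut the fingers.

Emit:
{"fn": "step_arm", "kwargs": {
  "deltas": [
    {"offset": [0,0,-2],"roll": 0},
    {"offset": [0,0,-3],"roll": 0},
    {"offset": [-3,0,0],"roll": 0},
    {"offset": [-3,0,0],"roll": 0},
    {"offset": [0,0,0],"roll": 0}
  ]
}}

```text
t: 12.62
tool_pos: [0.501, -0.0971, 0.0688]
orientation: [2.336, 2.099, -0.0]
force: [-0.2, -0.2, -0.3]
opening: 0.0649
```

Emit:
{"fn": "step_arm", "kwargs": {
  "deltas": [
    {"offset": [0,0,0],"roll": 0},
    {"offset": [0,0,0],"roll": 0},
    {"offset": [0,0,1],"roll": 0},
    {"offset": [0,0,2],"roll": 0},
    {"offset": [0,0,2],"roll": 0},
    {"offset": [0,0,0.7],"roll": 0},
    {"offset": [0,0,0],"roll": 0},
    {"offset": [0,0,0],"roll": 0},
    {"offset": [0,0,0],"roll": 0}
  ],
  "fingers": 0
}}

```text
t: 13.75
tool_pos: [0.5018, -0.0957, 0.0125]
orientation: [2.333, 2.102, 0.001]
force: [-0.1, -0.1, -0.2]
opening: 0.0004
```

```bash
python3 - <<'E'
from h import *
tcp()
p=cam("wrist");save(p,"f.png")
for r in cams.silhouettes(p,"tin_center")[:3]:
    cs=max(cv2.findContours(r["mask"].astype(np.uint8),0,2)[0],key=cv2.contourArea)
    m=cv2.minAreaRect(np.array([atz(p,c[0],.036)[:2]*1000 for c in cs],np.float32));print(r["xy"],r["score"],m,toL(np.array(m[0])/1e3))
E
```

```text
t 13.75 pos [ 0.5018 -0.0957  0.0125] lane mm [-1.143e+02 -1.000e-01] ang 84.01 F [-0.1 -0.1 -0.2] open 0.0004
[428.6, 319.8] 0.97 ((612.358642578125, -175.99420166015625), (46.19629669189453, 39.25179672241211), 84.33309173583984) [-182.67041107 -118.39991841]
[256.7, 139.8] 0.57 ((507.81329345703125, -34.52724838256836), (61.64063262939453, 45.87422561645508), 84.51741027832031) [-52.84422847   0.29208302]
[257.9, 78.6] 0.47 ((506.489013671875, -18.772903442382812), (118.4734878540039, 96.45381927490234), 83.39784240722656) [-37.3130627    3.24775403]
```

View pics/f.png

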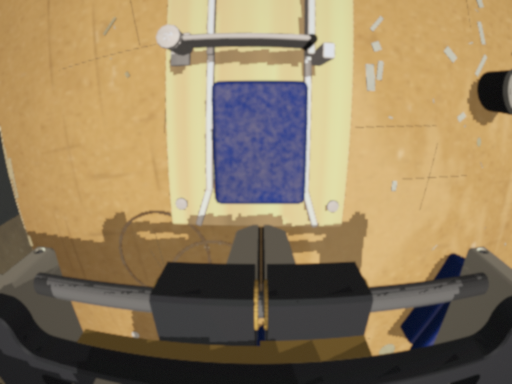

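The tin is between the lips at (259,142), square to the lane, with the gate shut ahead of it and shut fingers behind it. I'll start pushing.

Emit:
{"fn": "step_arm", "kwargs": {
  "deltas": [
    {"offset": [0.8,0,0],"roll": 0},
    {"offset": [0.8,0,0],"roll": 0},
    {"offset": [0.8,0,0],"roll": 0},
    {"offset": [0.8,0,0],"roll": 0},
    {"offset": [0.8,0,0],"roll": 0},
    {"offset": [0.8,0,0],"roll": 0},
    {"offset": [0.8,0,0],"roll": 0},
    {"offset": [0.8,0,0],"roll": 0}
  ]
}}

```text
t: 14.85
tool_pos: [0.5084, -0.0327, 0.012]
orientation: [2.333, 2.101, -0.001]
force: [2.1, -5.0, -0.3]
opening: 0.0005
```

```bash
python3 - <<'E'
from h import *
tcp()
p=cam("wrist");save(p,"g.png")
for r in cams.silhouettes(p,"tin_center")[:3]:
    cs=max(cv2.findContours(r["mask"].astype(np.uint8),0,2)[0],key=cv2.contourArea)
    m=cv2.minAreaRect(np.array([atz(p,c[0],.036)[:2]*1000 for c in cs],np.float32));print(r["xy"],r["score"],m,toL(np.array(m[0])/1e3))
E
```

```text
t 14.85 pos [ 0.5084 -0.0327  0.012 ] lane mm [-51.   -0.1] ang 84.01 F [ 2.1 -5.  -0.3] open 0.0005
[427.7, 336.1] 0.85 ((623.5025634765625, -118.423828125), (34.084407806396484, 27.074237823486328), 82.1874008178711) [-124.25321724 -123.49563694]
```

View pics/g.png

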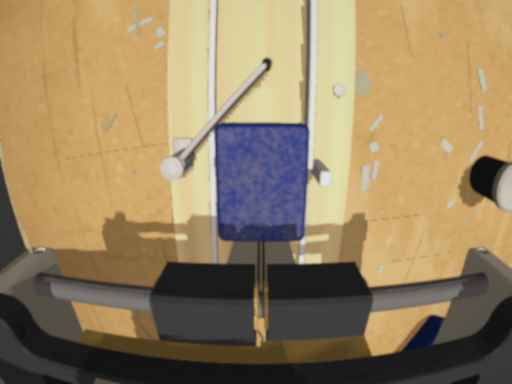

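The tin at (262,182) is straight and pushing the flap open to about 45°, with about 5 N of resistance. I'll go on.

Emit:
{"fn": "step_arm", "kwargs": {
  "deltas": [
    {"offset": [0.8,0,0],"roll": 0},
    {"offset": [0.8,0,0],"roll": 0},
    {"offset": [0.8,0,0],"roll": 0},
    {"offset": [0.8,0,0],"roll": 0},
    {"offset": [0.8,0,0],"roll": 0},
    {"offset": [0.8,0,0],"roll": 0},
    {"offset": [0.8,0,0],"roll": 0},
    {"offset": [0.8,0,0],"roll": 0},
    {"offset": [0.8,0,0],"roll": 0},
    {"offset": [0.8,0,0],"roll": 0},
    {"offset": [0.8,0,0],"roll": 0},
    {"offset": [0,0,0],"roll": 0}
  ]
}}

```text
t: 16.45
tool_pos: [0.5165, 0.0566, 0.0114]
orientation: [-2.333, -2.103, 0.0]
force: [-0.1, -0.1, 0.7]
opening: 0.0003
```

```bash
python3 - <<'E'
from h import *
tcp()
p=cam("wrist")
hsv=cv2.cvtColor(p["pixels"],cv2.COLOR_RGB2HSV);m=cv2.inRange(hsv,(105,90,30),(130,255,255))
cs=max(cv2.findContours(m,0,2)[0],key=cv2.contourArea)
q=np.array([toL(atz(p,c[0],.036)) for c in cs],np.float32);print(cv2.minAreaRect(q),q.min(0),q.max(0))
I=cv2.resize(p["pixels"],None,fx=1.4,fy=1.4)
for P in [(138,-20,31),(138,20,31),(183,-20,31),(183,20,31)]:
    u=proj(p,W(LX,P))*1.4;cv2.circle(I,(int(u[0]),int(u[1])),3,(255,0,0),1)
cv2.imwrite("pics/i.png",cv2.cvtColor(I,cv2.COLOR_RGB2BGR))
E
```

```text
t 16.45 pos [0.5165 0.0566 0.0114] lane mm [38.7  1.1] ang 84.06 F [-0.1 -0.1  0.7] open 0.0003
((79.87324523925781, -2.0102062225341797), (45.61553955078125, 61.30060958862305), 89.78955078125) [ 49.238903 -24.889927] [110.46774   20.849636]
```

View pics/i.png

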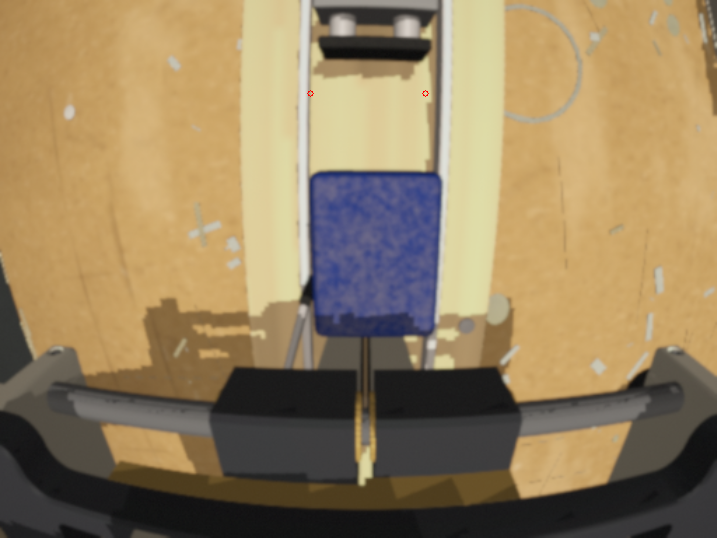

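The tin is straight in the channel (front at lane x ≈ 111 mm), and the flap is riding on its side. The pad shows at (375,38–58). I'll estimate where its face is before the slow approach.

```bash
python3 - <<'E'
from h import *
tcp()
p=cam("wrist")
for row in (36,40,50,56,59,62):
    print(row,[np.round(toL(atz(p,(375/1.4,row/1.4),z/1e3))[0],1) for z in (6,31)])
E
```

```text
t 16.5 pos [0.5164 0.0563 0.0113] lane mm [38.4  1.2] ang 84.05 F [-0.7 -0.3 -0.4] open 0.0006
36 [np.float64(164.9), np.float64(158.4)]
40 [np.float64(163.1), np.float64(156.9)]
50 [np.float64(158.8), np.float64(153.2)]
56 [np.float64(156.2), np.float64(151.0)]
59 [np.float64(154.9), np.float64(149.9)]
62 [np.float64(153.6), np.float64(148.8)]
```

Emit:
{"fn": "step_arm", "kwargs": {
  "deltas": [
    {"offset": [0.6,0,0],"roll": 0},
    {"offset": [0.6,0,0],"roll": 0},
    {"offset": [0.6,0,0],"roll": 0},
    {"offset": [0,0,0],"roll": 0},
    {"offset": [0,0,0],"roll": 0}
  ]
}}

```text
t: 17.18
tool_pos: [0.5196, 0.074, 0.0119]
orientation: [2.334, 2.102, 0.002]
force: [2.4, 1.6, -1.8]
opening: 0.0007
```

Emit:
{"fn": "step_arm", "kwargs": {
  "deltas": [
    {"offset": [0.4,0,0],"roll": 0},
    {"offset": [0.4,0,0],"roll": 0},
    {"offset": [0.4,0,0],"roll": 0},
    {"offset": [0.4,0,0],"roll": 0},
    {"offset": [0,0,0],"roll": 0},
    {"offset": [0,0,0],"roll": 0}
  ]
}}

```text
t: 17.92
tool_pos: [0.5208, 0.09, 0.0118]
orientation: [-2.334, -2.102, -0.002]
force: [4.1, 2.9, 0.1]
opening: 0.0005
```

Emit:
{"fn": "step_arm", "kwargs": {
  "deltas": [
    {"offset": [0.2,0,0],"roll": 0},
    {"offset": [0.2,0,0],"roll": 0},
    {"offset": [0,0,0],"roll": 0},
    {"offset": [0,0,0],"roll": 0}
  ]
}}

```text
t: 18.42
tool_pos: [0.5204, 0.0935, 0.0113]
orientation: [-2.334, -2.102, 0.001]
force: [-0.0, -0.2, 0.6]
opening: 0.0005
```

```bash
python3 - <<'E'
from h import *
tcp()
for i in range(3):
    p=cam("wrist");print(np.round(robot.read_state()["force"],1))
hsv=cv2.cvtColor(p["pixels"],cv2.COLOR_RGB2HSV);m=cv2.inRange(hsv,(105,90,30),(130,255,255))
cs=max(cv2.findContours(m,0,2)[0],key=cv2.contourArea)
q=np.array([toL(atz(p,c[0],.036)) for c in cs],np.float32);print(cv2.minAreaRect(q),q.min(0),q.max(0))
cv2.imwrite("pics/j.png",cv2.cvtColor(p["pixels"],cv2.COLOR_RGB2BGR))
E
```

```text
t 18.425 pos [0.5204 0.0935 0.0113] lane mm [75.8  1.1] ang 84.02 F [-0.  -0.2  0.6] open 0.0005
[ 0.1 -0.8 -0.7]
[ 0.5  0.6 -0.2]
[-0.1 -0.3  1.3]
((116.67362976074219, -1.7001800537109375), (44.58121871948242, 60.82834243774414), 89.95671844482422) [ 86.26096  -24.009844] [147.07619   20.607435]
```

View pics/j.png

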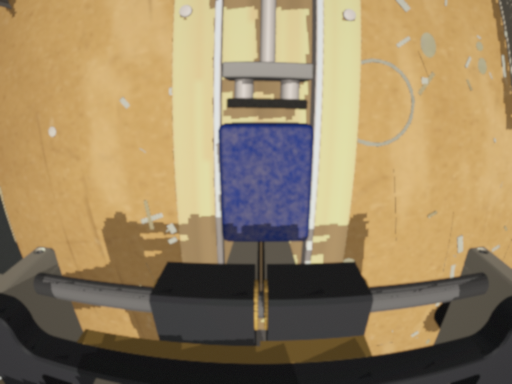

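The tin at (266,182) is about 8 mm short of the pad face (row ~108). I'll approach in 2 mm steps.

Emit:
{"fn": "step_arm", "kwargs": {
  "deltas": [
    {"offset": [0.2,0,0],"roll": 0},
    {"offset": [0.2,0,0],"roll": 0},
    {"offset": [0.1,0,0],"roll": 0},
    {"offset": [0,0,0],"roll": 0},
    {"offset": [0,0,0],"roll": 0},
    {"offset": [0,0,0],"roll": 0}
  ]
}}

```text
t: 19.32
tool_pos: [0.5215, 0.0984, 0.0117]
orientation: [2.334, 2.102, 0.0]
force: [0.0, 1.1, -0.3]
opening: 0.0004
```

Emit:
{"fn": "step_arm", "kwargs": {
  "deltas": [
    {"offset": [0.1,0,0],"roll": 0},
    {"offset": [0.1,0,0],"roll": 0},
    {"offset": [0,0,0],"roll": 0},
    {"offset": [0,0,0],"roll": 0},
    {"offset": [0,0,0],"roll": 0}
  ]
}}

```text
t: 19.95
tool_pos: [0.5216, 0.1004, 0.0116]
orientation: [-2.334, -2.102, -0.0]
force: [-0.1, 1.1, -0.3]
opening: 0.0006
```

Emit:
{"fn": "step_arm", "kwargs": {
  "deltas": [
    {"offset": [0.1,0,0],"roll": 0},
    {"offset": [0,0,0],"roll": 0},
    {"offset": [0,0,0],"roll": 0}
  ]
}}

```text
t: 20.32
tool_pos: [0.5217, 0.1012, 0.0116]
orientation: [2.334, 2.102, -0.001]
force: [0.1, -3.4, 0.5]
opening: 0.001
```

Emit:
{"fn": "step_arm", "kwargs": {
  "deltas": [
    {"offset": [0.1,0,0],"roll": 0},
    {"offset": [0,0,0],"roll": 0},
    {"offset": [0,0,0],"roll": 0}
  ]
}}

```text
t: 20.7
tool_pos: [0.5218, 0.102, 0.0116]
orientation: [2.334, 2.102, -0.001]
force: [-1.7, -5.5, 2.8]
opening: 0.0007
```

In contact, with force rising about 2.1–2.5 N per mm. A touch more, then hold.

Emit:
{"fn": "step_arm", "kwargs": {
  "deltas": [
    {"offset": [0.05,0,0],"roll": 0},
    {"offset": [0,0,0],"roll": 0},
    {"offset": [0,0,0],"roll": 0},
    {"offset": [0,0,0],"roll": 0}
  ]
}}

```text
t: 21.2
tool_pos: [0.5218, 0.1022, 0.0116]
orientation: [2.334, 2.102, -0.002]
force: [-2.7, -5.2, 1.8]
opening: 0.0006
```

```bash
python3 - <<'E'
from h import *
tcp()
for i in range(4):
    p=cam("wrist");print(np.round(robot.read_state()["force"],1))
hsv=cv2.cvtColor(p["pixels"],cv2.COLOR_RGB2HSV);m=cv2.inRange(hsv,(105,90,30),(130,255,255))
cs=max(cv2.findContours(m,0,2)[0],key=cv2.contourArea)
q=np.array([toL(atz(p,c[0],.036)) for c in cs],np.float32);print(q.min(0),q.max(0))
E
```

```text
t 21.2 pos [0.5218 0.1022 0.0116] lane mm [84.6  0.6] ang 84.01 F [-2.7 -5.2  1.8] open 0.0006
[-2.3 -6.4  2.6]
[-2.2 -6.2  2.6]
[-0.6 -6.3  2.5]
[-2.3 -6.   2.2]
[ 94.96871  -24.047365] [156.77336   20.565002]
```

About 6.2 N held on the pad (front at 156.8 mm). The fingers' rear (about 74 mm) is past the flap's 69 mm sweep, so the flap may already have shut behind them. I'll look before withdrawing.

Emit:
{"fn": "step_arm", "kwargs": {
  "deltas": [
    {"offset": [0,0,0],"roll": 0},
    {"offset": [0,0,0],"roll": 0},
    {"offset": [0,0,0],"roll": 0}
  ]
}}

```text
t: 21.78
tool_pos: [0.5218, 0.1022, 0.0116]
orientation: [2.334, 2.102, -0.002]
force: [-1.4, -6.2, 2.9]
opening: 0.0006
```

```bash
python3 - <<'E'
from h import *
tcp()
out=[]
for n in ["scene","side"]:
    p=cam(n);u=proj(p,W(LX,(50,0,20)));x,y=int(u[0])-60,int(u[1])-70
    out.append(cv2.resize(p["pixels"][y:y+140,x:x+120],None,fx=3.3,fy=3.3,interpolation=cv2.INTER_CUBIC))
cv2.imwrite("pics/k.png",cv2.cvtColor(np.hstack(out),cv2.COLOR_RGB2BGR))
E
```

```text
t 21.775 pos [0.5218 0.1022 0.0116] lane mm [84.6  0.6] ang 84.0 F [-1.4 -6.2  2.9] open 0.0006
```

View pics/k.png

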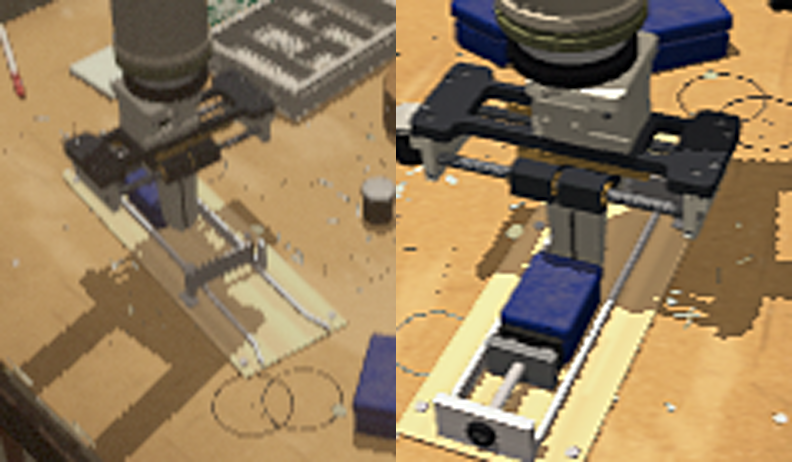

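The left tile shows the flap already shut across the lane at (225,268), behind the fingers. So I'll ease back about 8 mm, still ahead of the flap, and then lift straight up.

Emit:
{"fn": "step_arm", "kwargs": {
  "deltas": [
    {"offset": [-0.1,0,0],"roll": 0},
    {"offset": [-0.1,0,0],"roll": 0},
    {"offset": [-0.1,0,0],"roll": 0},
    {"offset": [-0.2,0,0],"roll": 0},
    {"offset": [-0.3,0,0],"roll": 0},
    {"offset": [0,0,0],"roll": 0},
    {"offset": [0,0,-1],"roll": 0},
    {"offset": [0,0,-2],"roll": 0},
    {"offset": [0,0,-3],"roll": 0},
    {"offset": [0,0,-4],"roll": 0},
    {"offset": [0,0,-4],"roll": 0},
    {"offset": [0,0,0],"roll": 0}
  ]
}}

```text
t: 23.38
tool_pos: [0.524, 0.0953, 0.1568]
orientation: [2.331, 2.099, 0.01]
force: [0.9, 0.4, -0.4]
opening: 0.0006
```

Emit:
{"fn": "step_arm", "kwargs": {
  "deltas": [
    {"offset": [-4,0,0],"roll": 0},
    {"offset": [-4,0,0],"roll": 0},
    {"offset": [-4,0,0],"roll": 0},
    {"offset": [-3,0,0],"roll": 0},
    {"offset": [0,0,0],"roll": 0},
    {"offset": [0,0,0],"roll": 0}
  ]
}}

```text
t: 24.12
tool_pos: [0.5052, -0.0536, 0.1513]
orientation: [-2.334, -2.101, 0.0]
force: [0.1, -0.4, -0.0]
opening: 0.0004
```

```bash
python3 - <<'E'
from h import *
tcp()
p=cam("wrist")
hsv=cv2.cvtColor(p["pixels"],cv2.COLOR_RGB2HSV);m=cv2.inRange(hsv,(105,90,30),(130,255,255))
for c0 in cv2.findContours(m,0,2)[0]:
    if cv2.contourArea(c0)>150:
        q=np.array([toL(atz(p,c[0],.036)) for c in c0],np.float32);print(cv2.minAreaRect(q),q.min(0),q.max(0))
out=[p["pixels"][:320,80:400]]
p=cam("side");u=proj(p,W(LX,(60,0,20)));x,y=int(u[0])-70,int(u[1])-70
out.append(cv2.resize(p["pixels"][y:y+140,x:x+140],(320,320),interpolation=cv2.INTER_CUBIC))
for th in ("slim_case","tub","tin_center"): print(th,[np.round(atz(p,r["xy"],0)[:2],3) for r in cams.pinpoint(p,th)])
cv2.imwrite("pics/l.png",cv2.cvtColor(np.hstack(out),cv2.COLOR_RGB2BGR))
E
```

```text
t 24.125 pos [ 0.5052 -0.0536  0.1513] lane mm [-72.1   0.9] ang 83.99 F [ 0.1 -0.4 -0. ] open 0.0004
((-172.14996337890625, -159.18527221679688), (80.05277252197266, 69.53545379638672), 67.1264419555664) [-199.29239 -205.32127] [-127.10189 -114.34976]
((98.81510925292969, -1.4406013488769531), (22.044492721557617, 43.21799087524414), 0.13285522162914276) [ 87.765724 -23.023981] [109.88743  20.19389]
slim_case []
tub [array([ 0.681, -0.013])]
tin_center [array([0.534, 0.125]), array([ 0.529, -0.238]), array([ 0.662, -0.217])]
```

View pics/l.png

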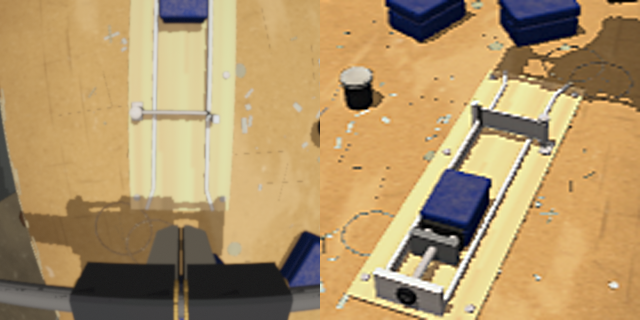

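The gate is fully shut ((173,113) in the wrist view, (508,120) in the side view), and the tin lies straight in the channel on the pad. The robot is clear of everything, so I'll hand the job in.

```bash
python3 -c "
from plant import robot
print(robot.close_job())"
```

```text
the job is handed in; nothing more can be done
None
```

The job is done and handed in at about 24 s. The smallest tin was stood in the entry, pushed along the floor through the gate and pressed on the pad. The gate is shut behind it.

- **Press:** contact came with the tin's front near lane x = 155 mm, and I held about 6.2 N for roughly 1 s. The highest reading on the pad was 6.4 N, though forces were read only between moves.
- **Withdrawal:** the gate had already shut behind the fingers while I was pressing. So I eased back about 8 mm and lifted straight up, because drawing straight back would have hit the flap.
- **Last pictures:** the flap is fully shut, and the tin lies straight on the pad with its rear at about 88–93 mm, well past the 70 mm needed. The robot is clear, and the tub and the two larger tins look undisturbed.
- **Checks that failed or disagreed:**
  - The last slim-case detection came back empty, so its position was not re-checked. The arm never went near it.
  - While lowering the tin into the entry there was a brief 15 N downward and 11 N sideways reading on the lane floor. I eased it off before releasing.
  - The lane-pose fit had scatter of up to about 10 mm from the scene camera. The wrist camera agreed to 1–2 mm, so I went by that.

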